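# Clear the softening-point test kit into its trays

### The job

Clear up after the softening-point test: stand the red-lidded tin in the red tray and the green-lidded tin in the green tray, lay both test rings flat side by side in the black-lined steel tray, and lay the pen thermometer lengthwise in the white tray, everything resting on its tray's floor. Keep the tins upright all the time, and leave the glass beaker standing where it is.

Things in the scene. Friction and masses are not known exactly. Their poses are not given: they have to be found in the camera images.
- red_tin: sample tin, upright closed cylinder, aluminium with a red lid: 55 mm diameter over the lid (body 53 mm), 40 mm tall (the lid is the top 10 mm), about 0.12 kg. Origin at the centre of its underside, z up. Starts standing on the bench.
- green_tin: sample tin, upright closed cylinder, aluminium with a green lid: 55 mm diameter over the lid (body 53 mm), 40 mm tall (the lid is the top 10 mm), about 0.12 kg. Origin at the centre of its underside, z up. Starts standing on the bench.
- brass_ring: yellow brass test ring, plain thick-walled round collar: 34 mm outer diameter, 20 mm bore, 18 mm tall, about 0.07 kg. Origin at the centre of its underside, z along the bore. Starts lying flat on the bench, bore upright.
- steel_ring: grey steel test ring, plain thick-walled round collar: 34 mm outer diameter, 20 mm bore, 18 mm tall, about 0.07 kg. Origin at the centre of its underside, z along the bore. Starts lying flat on the bench, bore upright.
- probe: pen thermometer, rigid, lying on the bench: yellow plastic handle, a bar 75 mm long, 18 mm wide and 14 mm high, with a thin steel stem (4 mm thick, 55 mm long, 7 mm above the underside) from one end; 130 mm long in all, about 0.045 kg. Origin at the middle of the whole length, at the level of its underside; x points along it towards the stem's tip (at x = +65 mm), z up. The handle spans x = -65 to +10 mm; its middle, the place to grip, is at x = -27 mm.
- red_bin: shallow square red plastic tray, fixed to the bench: 92 x 92 mm outside, walls 4 mm thick, inside 84 x 84 mm; rim 12 mm above the bench, inner floor 4 mm above it. Origin at the centre of its underside (bench level), x and y along its sides, z up; turned up to 0.2 rad.
- green_bin: shallow square green plastic tray, fixed to the bench: 92 x 92 mm outside, walls 4 mm thick, inside 84 x 84 mm; rim 12 mm above the bench, inner floor 4 mm above it. Origin at the centre of its underside (bench level), x and y along its sides, z up; turned up to 0.2 rad.
- ring_tray: shallow rectangular stainless steel tray with a black lining, fixed to the bench: 130 mm (its x) by 88 mm (its y) outside, walls 4 mm thick, inside 122 x 80 mm; rim 12 mm above the bench, lined floor 4 mm above it. Origin at the centre of its underside (bench level), z up; turned up to 0.2 rad.
- probe_tray: shallow rectangular white plastic tray, fixed to the bench: 165 mm (its x) by 84 mm (its y) outside, walls 4 mm thick, inside 157 x 76 mm; rim 12 mm above the bench, floor 4 mm above it. Origin at the centre of its underside (bench level), z up; turned up to 0.2 rad.
- beaker: small clear glass beaker, fragile, standing open end up among the things to sort; 42 mm diameter, 60 mm tall. Origin at the centre of its underside, z up. Not part of the job: it stays where it is.
Mind the look-alikes: they are no part of the job. What is shaped like the red_tin but purple or yellow is not meant. Several things look just like the green_bin: the one meant starts farthest to the robot's left.

How it is judged (in metres and radians):
At the end, for the whole second after the job is handed in: Each tin upright in the tray of its lid's colour, both rings flat on the steel tray's floor, the thermometer flat in the white tray (middle within 17 mm of its centre lengthwise, within 0.4 rad of its length, either way round), the beaker within 20 mm of its start, all at rest (x of red_tin in the frame of red_bin between -0.018 and 0.018 m and y of red_tin in the frame of red_bin between -0.018 and 0.018 m and z of red_tin in the frame of red_bin between 0 and 0.009 m and linear speed of each of red_tin, green_tin, brass_ring, steel_ring, probe below 0.02 m/s and angular speed of each of red_tin, green_tin, brass_ring, steel_ring, probe below 0.2 rad/s and angle between each of red_tin, green_tin's own z axis and vertical below 0.1 rad and x of green_tin in the frame of green_bin between -0.018 and 0.018 m and y of green_tin in the frame of green_bin between -0.018 and 0.018 m and z of green_tin in the frame of green_bin between 0 and 0.009 m and x of brass_ring in the frame of ring_tray between -0.047 and 0.047 m and y of brass_ring in the frame of ring_tray between -0.026 and 0.026 m and z of brass_ring in the frame of ring_tray between 0 and 0.009 m and angle between the z axis of each of brass_ring, steel_ring and the z axis of ring_tray, either way round below 0.1 rad and x of steel_ring in the frame of ring_tray between -0.047 and 0.047 m and y of steel_ring in the frame of ring_tray between -0.026 and 0.026 m and z of steel_ring in the frame of ring_tray between 0 and 0.009 m and x of probe in the frame of probe_tray between -0.017 and 0.017 m and y of probe in the frame of probe_tray between -0.032 and 0.032 m and z of probe in the frame of probe_tray between 0 and 0.009 m and angle between the x axis of probe and the x axis of probe_tray, either way round below 0.4 rad and angle between the z axis of probe and the z axis of probe_tray, either way round below 0.1 rad and distance of beaker from where it was at the start of the episode below 0.02 m and angle between beaker's own z axis and vertical below 0.2 rad); the robot touches nothing.
It fails at once if a sample tin is tipped over by more than 0.6 rad (34 degrees) (angle between any of red_tin, green_tin's own z axis and vertical above 0.6 rad).
It fails at once if the glass beaker is moved by more than 20 mm or tipped (distance of beaker from where it was at the start of the episode above 0.02 m or angle between beaker's own z axis and vertical above 0.3 rad).
It also fails if it takes over 120 s, if anything falls off the work surface, if the arm or the gripper's body presses on something with over 40 N, if the wrist force passes 120 N, or if a joint passes its speed limit or range.

### The arm

A 7-joint arm with a two-finger parallel gripper is mounted at the origin on the work surface. World frame = base frame: x ahead of the robot, y to its left, z up, the work surface at z = 0. Lengths are in mm, angles in rad, forces in N, time in s.
With the tool pointing down it reaches from about 425 to 925 mm from the base axis. Payload 6.8 kg.
Tool frame: the origin (TCP) lies at the very end of the fingers, on their centre line; the grasp point (between the pads) lies 19 mm behind it (ctrl.tcp_to_grasp is the distance from the TCP to the grasp point, in mm); z points along the fingers, y is the line along which they close (so a half turn about z gives the same grasp; the last joint's range is limited). The gripper opens to 88 mm and grips with 3 to 60 N. Pads are 20 mm wide; open, the fingers measure 115 mm over their backs; the gripper's body (75 mm by 178 mm) begins 61 mm behind the grasp point.
Start: joints at [1.079, 0.477, 0.022, 1.555, -0.011, 1.109, -0.083], TCP at [252.762, -625.906, 222.664] pointing down, gripper open.
Joint ranges: [-2.96, 2.96], [-0.34, 2.1], [-1.41, 1.46], [0.24, 2.44], [-1.37, 4.51], [0.17, 1.92], [-2.96, 2.96]. Speed limits (rad/s): [2.39, 2.39, 3.14, 3.14, 3.14, 3.14, 3.14].

### API

Orientations are given as a 3x3 rotation matrix whose columns are the frame's x, y, z axes.
In Python, from rig import ctrl gives the robot as it stands. The module is installed in compiled form; this text tells all that it offers.
- The arm moves only by the shell command python3 -m handwheel 'ROWS' [FORCE]. ROWS is JSON, a list of rows, each a list of 3 entries, a list of its own where there are three numbers: the shift along the world's x, y, z in mm, then the turn, a rotation vector about the world's x, y, z in degrees, then the opening, from 0 (shut) to 1 (fully open). A call has 1 to 12 rows; each row is the pose to reach, as a shift and turn from the pose commanded when the call began; what a row does not reach only later rows make up. A row lasts 1/8 s, in which the tool goes at most 62.5 mm and 10.7 degrees, less where a joint would pass 70% of its speed; a pose out of reach is approached as far as the arm can. A call with a gripper value outside its range is refused whole. The fingers move at their own pace and stop on an object; FORCE is the grip in N (left out, the last holds). Time passes only in rows, so rows that repeat a pose let the fingers close. It gives the time, the measured TCP pose, the force, the opening and the grip force at its end, in the units of the state.
- ctrl.sense(): the state, without advancing time (a new reading comes with each control period).
- ctrl.snapshot(name): name is "scene" or "top"; returns a dict with "color" (400x640x3 uint8, blue, green, red), "fx", "fy", "cx", "cy" (pixels), "rvec" (rotation vector, rad) and "tvec" (3), from world to camera coordinates, as OpenCV has them. Camera axes: x right, y down, z forward; pixel columns grow to the right and rows downward; lengths in mm; the calibration is good to about 2 mm. A picture is of the moment at which its call begins. There is no depth.
- ctrl.close_job(): hands the job in; it is judged then, once.
The state is a dict: "time": time; "q": joint angles; "qd": joint speeds; "tau": joint torques, N m; "tcp_pos": TCP position; "tcp_rot": TCP orientation; "force": force on the tool from outside, world axes, zero at the start; "torque": the same for the moment, N m; "opening": opening from 0.0 (shut) to 1.0 (fully open); "grip_force": force on a finger pad.
Only numpy, scipy, OpenCV 4.12 (cv2) and the standard library are available. Lean on these libraries where they do the work, as an engineer would, in place of code of your own. Each camera call takes 0.05 s, during which the arm holds its last target. There are 200 camera calls.

## Working session

There is one attempt and no reset: what is moved stays moved. The work goes in short steps, Python scripts to look and compute and a shell command to move; the robot and the scene stay as the last step left them, time stands still between calls to the robot, and variables do not carry over. Pictures are saved under pics/ and viewed, at most 14 in all, crops included, and the job is handed in when it is done.

```bash
mkdir -p pics; python3 - <<'E'
from rig import ctrl
import cv2,pickle
for n in("scene","top"):
    s=ctrl.snapshot(n); cv2.imwrite(f"pics/{n}0.png",s["color"]); pickle.dump(s,open(n+".pkl","wb"))
    R=cv2.Rodrigues(s["rvec"])[0]; print(n,-R.T@s["tvec"].ravel(),s["fx"])
s=ctrl.sense();print(s["time"],s["tcp_pos"],s["tcp_rot"],s["force"],s["opening"],ctrl.tcp_to_grasp)
E
```

```text
scene [ 953.67477264 -315.28101337  780.77101065] 428.9480538750819
top [ 312.15392423   26.29554892 1269.66401654] 420.83258304891825
0.1 [ 252.51015861 -625.40099002  221.75951963] [[ 9.27254674e-01  3.74430481e-01 -7.64297747e-04]
 [ 3.74431231e-01 -9.27253482e-01  1.49433017e-03]
 [-1.49174983e-04 -1.67180158e-03 -9.99998591e-01]] [ 0.35482793 -0.92876302 -0.3840496 ] 0.9997186593029637 18.700000000000003
```

View pics/scene0.png

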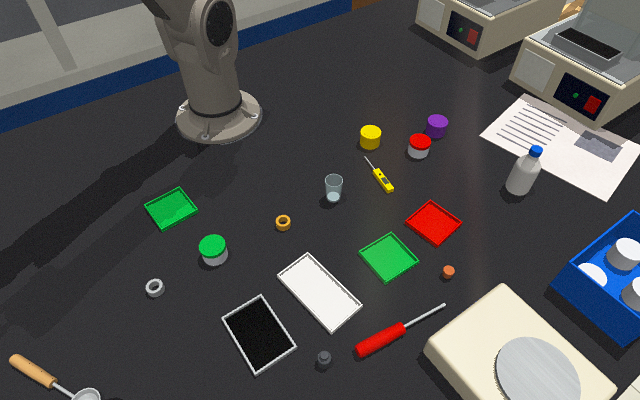

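View pics/top0.png

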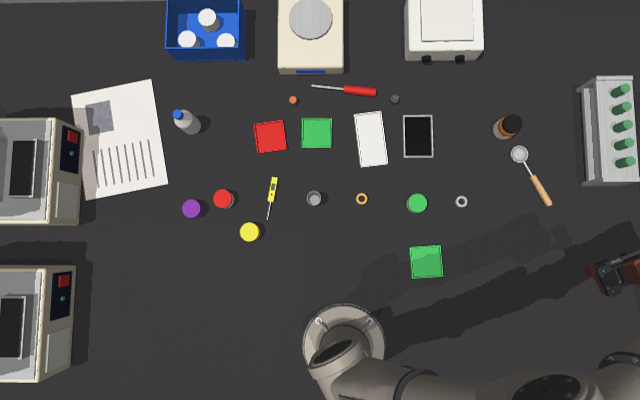

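The scene image shows every item. In the top image the red tin is at (223,199), the green tin at (417,203), the rings at (362,199) brass and (461,201) steel, the probe at (271,197), and the beaker at (314,198). The trays are red (270,137), green (317,133) or (426,262), white (370,139) and black (418,136).

```bash
cat > h.py <<'E'
import cv2,numpy as np,pickle
def ray(s,px,z):
    K=np.array([[s["fx"],0,s["cx"]],[0,s["fy"],s["cy"]],[0,0,1]])
    R=cv2.Rodrigues(np.array(s["rvec"],float))[0]; c=-R.T@np.array(s["tvec"],float).ravel()
    px=np.atleast_2d(px); d=(R.T@np.linalg.inv(K)@np.c_[px,np.ones(len(px))].T).T
    return (c+d*((z-c[2])/d[:,2])[:,None])[:,:2]
def mask(s,kind):
    h=cv2.cvtColor(s["color"],cv2.COLOR_BGR2HSV)
    r={"red":[(0,150,80),(6,255,255)],"green":[(55,120,60),(80,255,255)],"yellow":[(24,150,90),(34,255,255)],
       "brass":[(12,130,80),(23,255,255)],"white":[(0,0,175),(180,40,255)],"grey":[(0,0,85),(180,40,255)]}[kind]
    m=cv2.inRange(h,*r)
    if kind=="red": m|=cv2.inRange(h,(174,150,80),(180,255,255))
    return m
def blobs(s,kind,z,amin=30):
    out=[]
    for c in cv2.findContours(mask(s,kind),cv2.RETR_EXTERNAL,cv2.CHAIN_APPROX_NONE)[0]:
        if cv2.contourArea(c)<amin: continue
        px=c[:,0,:].astype(float); w=ray(s,px,z).astype(np.float32)
        (cx,cy),(a,b),ang=cv2.minAreaRect(w)
        out.append((px.mean(0).round(),(round(cx,1),round(cy,1)),(round(a,1),round(b,1)),round(ang,1)))
    return out
E
python3 - <<'E'
from h import *
for n in("top","scene"):
    s=pickle.load(open(n+".pkl","rb"))
    for k,zs in [("red",(12,40)),("green",(12,40)),("yellow",(14,40)),("brass",(18,)),("white",(12,)),("grey",(12,18))]:
        for z in zs:
            for b in blobs(s,k,z):
                (x,y)=b[1]
                if 300<x<800 and -400<y<420 and max(b[2])<180: print(n,k,z,*b)
E
```

```text
top red 12 [222. 198.] (431.6, 367.3) (52.4, 55.3) 45.8
top red 12 [270. 136.] (621.8, 225.2) (93.8, 92.5) 8.1
top red 12 [359.  90.] (764.0, -48.7) (99.2, 27.2) 83.0
top red 40 [222. 198.] (428.9, 359.7) (51.2, 54.1) 45.8
top red 40 [270. 136.] (614.9, 220.8) (91.7, 90.5) 8.1
top red 40 [359.  90.] (753.9, -47.0) (97.0, 26.6) 83.0
top green 12 [417. 202.] (417.2, -218.7) (53.3, 54.0) 89.1
top green 12 [316. 132.] (632.7, 83.5) (91.7, 90.3) 89.8
top green 40 [417. 202.] (414.9, -213.2) (52.1, 52.8) 89.1
top green 40 [316. 132.] (625.6, 82.2) (89.7, 88.3) 89.8
top yellow 14 [249. 232.] (330.8, 281.1) (55.6, 54.6) 46.0
top yellow 14 [271. 194.] (444.8, 217.5) (17.0, 44.4) 81.4
top yellow 40 [249. 232.] (330.5, 275.8) (54.5, 53.5) 46.0
top yellow 40 [271. 194.] (442.1, 213.6) (16.6, 43.5) 81.4
top brass 18 [361. 198.] (429.9, -52.0) (29.7, 33.0) 89.8
top white 12 [461. 201.] (421.8, -350.0) (26.5, 27.2) 88.4
top white 12 [370. 138.] (613.2, -82.3) (165.5, 83.4) 7.0
top grey 12 [461. 201.] (423.2, -348.6) (35.1, 36.2) 70.3
top grey 12 [313. 198.] (433.3, 90.1) (45.3, 39.1) 0.2
top grey 1
[... 1997 characters left out ...]
y 12 [319. 292.] (614.1, -84.8) (169.2, 87.9) 7.0
scene grey 12 [216. 258.] (430.2, -217.5) (52.6, 34.9) 80.7
scene grey 12 [333. 187.] (409.0, 101.9) (41.5, 90.0) 54.7
scene grey 12 [417. 152.] (436.3, 347.5) (52.7, 42.5) 37.4
scene grey 18 [324. 357.] (731.5, -153.6) (21.4, 21.3) 55.0
scene grey 18 [424. 314.] (775.4, 49.8) (94.5, 6.8) 83.3
scene grey 18 [258. 334.] (623.8, -226.6) (133.5, 88.8) 0.3
scene grey 18 [155. 287.] (425.9, -349.0) (32.7, 43.1) 89.3
scene grey 18 [319. 292.] (616.7, -86.6) (167.9, 87.2) 7.0
scene grey 18 [216. 258.] (434.3, -218.3) (52.2, 34.6) 80.7
scene grey 18 [333. 187.] (413.3, 98.6) (41.2, 89.3) 54.7
scene grey 18 [417. 152.] (440.3, 342.3) (52.3, 42.2) 37.4
```

```bash
python3 -m handwheel '[[[60,100,-20],[0,0,-10],1],[[120,190,-60],[0,0,-20],1],[[169,278,-122],[0,0,-22],1],[[169,278,-122],[0,0,-22],1],[[169,278,-122],[0,0,-22],1],[[169,278,-122],[0,0,-22],1],[[169,278,-122],[0,0,-22],1],[[169,278,-122],[0,0,-22],1],[[169,278,-122],[0,0,-22],1],[[169,278,-122],[0,0,-22],1]]' 15
```

```text
time: 1.35
tcp_pos: [421.3, -349.1, 101.1]
tcp_rot: [[1.0, -0.002, 0.0], [-0.002, -1.0, -0.001], [0.0, 0.001, -1.0]]
force: [0.5, 0.6, -0.2]
opening: 0.996
grip_force: 0.0
```

```bash
python3 - <<'E'
from h import *
s=pickle.load(open("top.pkl","rb"))
h=cv2.cvtColor(s["color"],cv2.COLOR_BGR2HSV)
m=cv2.inRange(h,(20,100,60),(38,255,255)); m[:, :262]=0; m[:,285:]=0
m=cv2.morphologyEx(m,cv2.MORPH_CLOSE,np.ones((7,7)))
c=max(cv2.findContours(m,0,1)[0],key=cv2.contourArea); w=ray(s,c[:,0].astype(float),14).astype(np.float32); print(cv2.minAreaRect(w))
E
```

```text
((458.77667236328125, 214.8649444580078), (22.05118751525879, 77.58590698242188), 80.20577239990234)
```

```bash
python3 -m handwheel '[[[0,1,-50],[0,0,0],1],[[0,1,-85],[0,0,0],1],[[0,1,-97],[0,0,0],1],[[0,1,-97],[0,0,0],1],[[0,1,-97],[0,0,0],0],[[0,1,-97],[0,0,0],0],[[0,1,-97],[0,0,0],0],[[0,1,-97],[0,0,0],0],[[0,1,-97],[0,0,0],0],[[0,1,-97],[0,0,0],0],[[0,1,-97],[0,0,0],0],[[0,1,-97],[0,0,0],0]]' 15
```

```text
time: 2.85
tcp_pos: [421.8, -346.9, 3.7]
tcp_rot: [[1.0, -0.0, 0.0], [-0.0, -1.0, -0.0], [0.0, 0.0, -1.0]]
force: [-0.0, 0.1, 0.9]
opening: 0.387
grip_force: 15.0
```

```bash
python3 -m handwheel '[[[0,0,40],[0,0,0],0],[[40,20,60],[0,0,0],0],[[90,50,60],[0,0,0],0],[[140,76,60],[0,0,0],0],[[190,104,60],[0,0,0],0],[[224,122,60],[0,0,0],0],[[224,122,60],[0,0,0],0],[[224,122,60],[0,0,0],0]]' && python3 -m handwheel '[[[0,0,-30],[0,0,0],0],[[0,0,-50],[0,0,0],0],[[0,0,-55],[0,0,0],0],[[0,0,-55],[0,0,0],0],[[0,0,-55],[0,0,0],0.5],[[0,0,-55],[0,0,0],0.5],[[0,0,-55],[0,0,0],0.5],[[0,0,0],[0,0,0],0.5],[[0,0,0],[0,0,0],0.5]]'
```

```text
time: 3.85
tcp_pos: [644.5, -225.7, 63.0]
tcp_rot: [[1.0, -0.001, -0.002], [-0.001, -1.0, -0.0], [-0.002, 0.0, -1.0]]
force: [-0.8, -0.6, -1.1]
opening: 0.386
grip_force: 15.0
time: 4.97
tcp_pos: [649.1, -226.0, 68.3]
tcp_rot: [[1.0, -0.0, 0.008], [-0.0, -1.0, -0.002], [0.008, 0.002, -1.0]]
force: [0.9, 0.1, 0.0]
opening: 0.5
grip_force: 0.0
```

```bash
python3 -m handwheel '[[[-40,30,30],[0,0,0],1],[[-90,70,30],[0,0,0],1],[[-140,110,30],[0,0,0],1],[[-190,150,30],[0,0,0],1],[[-216,172,20],[0,0,0],1],[[-216,172,0],[0,0,0],1],[[-216,172,0],[0,0,0],1],[[-216,172,0],[0,0,0],1],[[-216,172,0],[0,0,0],1]]' && python3 - <<'E'
from rig import ctrl
from h import *
s=ctrl.snapshot("top"); cv2.imwrite("pics/t1.png",cv2.resize(s["color"][90:250,180:500],(800,400)))
E
```

```text
time: 6.1
tcp_pos: [430.5, -53.2, 64.1]
tcp_rot: [[1.0, -0.001, 0.001], [-0.001, -1.0, -0.0], [0.001, 0.0, -1.0]]
force: [-0.1, -0.0, 0.6]
opening: 0.996
grip_force: 0.0
```

View pics/t1.png

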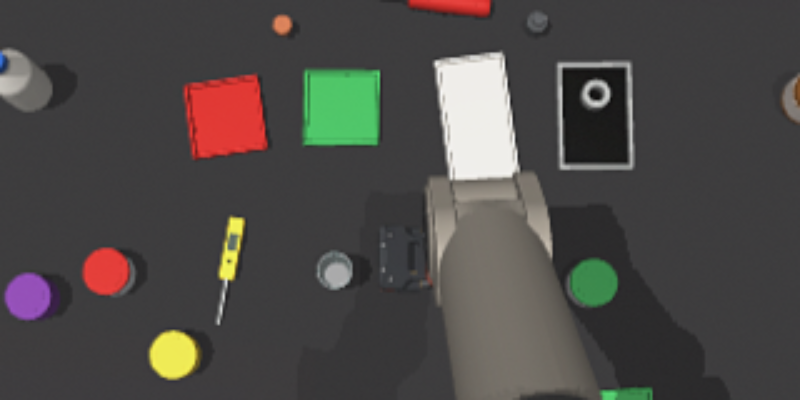

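The steel ring lies in the black tray at (596,94) in this crop. The gripper is over the brass ring and clear of the beaker at (335,270).

```bash
python3 -m handwheel '[[[0,0,-40],[0,0,0],1],[[0,0,-60],[0,0,0],1],[[0,0,-60],[0,0,0],1],[[0,0,-60],[0,0,0],0],[[0,0,-60],[0,0,0],0],[[0,0,-60],[0,0,0],0],[[0,0,-60],[0,0,0],0],[[0,0,-60],[0,0,0],0],[[0,0,-60],[0,0,0],0],[[0,0,-60],[0,0,0],0],[[0,0,-60],[0,0,0],0]]'
```

```text
time: 7.52
tcp_pos: [429.8, -52.9, 3.7]
tcp_rot: [[1.0, -0.0, -0.0], [-0.0, -1.0, -0.0], [-0.0, 0.0, -1.0]]
force: [-1.1, -0.5, 1.6]
opening: 0.39
grip_force: 15.0
```

```bash
python3 -m handwheel '[[[0,0,40],[0,0,0],0],[[30,-30,70],[0,0,0],0],[[65,-65,70],[0,0,0],0],[[100,-100,70],[0,0,0],0],[[135,-138,70],[0,0,0],0],[[168,-172,70],[0,0,0],0],[[168,-172,60],[0,0,0],0],[[168,-172,60],[0,0,0],0],[[168,-172,60],[0,0,0],0]]' && python3 -m handwheel '[[[0,0,-30],[0,0,0],0],[[0,0,-50],[0,0,0],0],[[0,0,-55],[0,0,0],0],[[0,0,-55],[0,0,0],0],[[0,0,-55],[0,0,0],0.5],[[0,0,-55],[0,0,0],0.5],[[0,0,-55],[0,0,0],0.5],[[0,0,0],[0,0,0],0.5],[[0,0,20],[0,0,0],0.5]]'
```

```text
time: 8.65
tcp_pos: [596.9, -223.4, 63.4]
tcp_rot: [[1.0, 0.001, -0.001], [0.001, -1.0, 0.001], [-0.001, -0.001, -1.0]]
force: [0.0, 0.6, -0.1]
opening: 0.387
grip_force: 15.0
time: 9.78
tcp_pos: [599.4, -225.6, 86.7]
tcp_rot: [[1.0, -0.0, 0.004], [-0.0, -1.0, -0.001], [0.004, 0.001, -1.0]]
force: [-0.1, 0.0, 0.2]
opening: 0.5
grip_force: 0.0
```

```bash
python3 -m handwheel '[[[-50,3,10],[0,0,0],1],[[-100,6,10],[0,0,0],1],[[-150,9,10],[0,0,0],1],[[-183,11,0],[0,0,0],1],[[-183,11,0],[0,0,0],1],[[-183,11,0],[0,0,0],1],[[-183,11,-40],[0,0,0],1],[[-183,11,-65],[0,0,0],1],[[-183,11,-70],[0,0,0],1],[[-183,11,-70],[0,0,0],1],[[-183,11,-70],[0,0,0],1]]' && python3 -m handwheel '[[[0,0,0],[0,0,0],0],[[0,0,0],[0,0,0],0],[[0,0,0],[0,0,0],0],[[0,0,0],[0,0,0],0],[[0,0,0],[0,0,0],0],[[0,0,0],[0,0,0],0],[[0,0,5],[0,0,0],0],[[0,0,10],[0,0,0],0],[[0,0,10],[0,0,0],0]]' 15
```

```text
time: 11.15
tcp_pos: [415.9, -214.2, 14.6]
tcp_rot: [[1.0, -0.0, 0.002], [-0.0, -1.0, -0.001], [0.002, 0.001, -1.0]]
force: [-0.6, -0.9, -0.0]
opening: 0.995
grip_force: 0.0
time: 12.28
tcp_pos: [415.0, -214.0, 24.1]
tcp_rot: [[1.0, -0.0, 0.001], [-0.0, -1.0, -0.0], [0.001, 0.0, -1.0]]
force: [-0.4, 0.9, -1.0]
opening: 0.622
grip_force: 15.0
```

```bash
python3 -m handwheel '[[[0,0,25],[0,0,0],0],[[15,20,50],[0,0,0],0],[[40,54,60],[0,0,0],0],[[65,88,60],[0,0,0],0],[[92,125,60],[0,0,0],0],[[119,161,60],[0,0,0],0],[[146,198,60],[0,0,0],0],[[173,235,60],[0,0,0],0],[[196,266,60],[0,0,0],0],[[210,285,60],[0,0,0],0],[[218,296,60],[0,0,0],0],[[218,296,60],[0,0,0],0]]' && python3 -m handwheel '[[[0,0,0],[0,0,0],0],[[0,0,-25],[0,0,0],0],[[0,0,-45],[0,0,0],0],[[0,0,-60],[0,0,0],0],[[0,0,-65],[0,0,0],0],[[0,0,-65],[0,0,0],0],[[0,0,-65],[0,0,0],0]]'
```

```text
time: 13.78
tcp_pos: [632.7, 82.6, 83.4]
tcp_rot: [[1.0, 0.001, -0.0], [0.001, -1.0, 0.0], [-0.0, -0.0, -1.0]]
force: [-0.4, -0.4, -0.9]
opening: 0.622
grip_force: 15.0
time: 14.65
tcp_pos: [633.3, 82.2, 19.1]
tcp_rot: [[1.0, -0.0, 0.001], [-0.0, -1.0, 0.0], [0.001, -0.0, -1.0]]
force: [0.1, -0.6, -0.6]
opening: 0.619
grip_force: 15.0
```

```bash
python3 -m handwheel '[[[0,0,0],[0,0,0],0.8],[[0,0,0],[0,0,0],0.8],[[0,0,0],[0,0,0],0.8],[[0,0,30],[0,0,0],0.8],[[0,0,70],[0,0,0],0.8],[[0,0,70],[0,0,0],0.8]]' && python3 - <<'E'
from rig import ctrl
from h import *
print(ctrl.sense()["q"])
s=ctrl.snapshot("scene"); cv2.imwrite("pics/s2.png",s["color"])
s=ctrl.snapshot("top")
h=cv2.cvtColor(s["color"],cv2.COLOR_BGR2HSV); m=cv2.inRange(h,(130,80,60),(160,255,255))
c=max(cv2.findContours(m,0,1)[0],key=cv2.contourArea); print(ray(s,cv2.minEnclosingCircle(c)[0],40))
E
```

```text
time: 15.4
tcp_pos: [635.3, 82.5, 92.1]
tcp_rot: [[1.0, -0.0, 0.006], [-0.0, -1.0, 0.001], [0.006, -0.001, -1.0]]
force: [0.3, 0.1, -0.3]
opening: 0.796
grip_force: 0.0
[-0.18848648  0.55866716 -0.05209963  1.75104096  0.03782893  0.82641783
 -1.82937178]
[[398.44661458 447.00266623]]
```

View pics/s2.png

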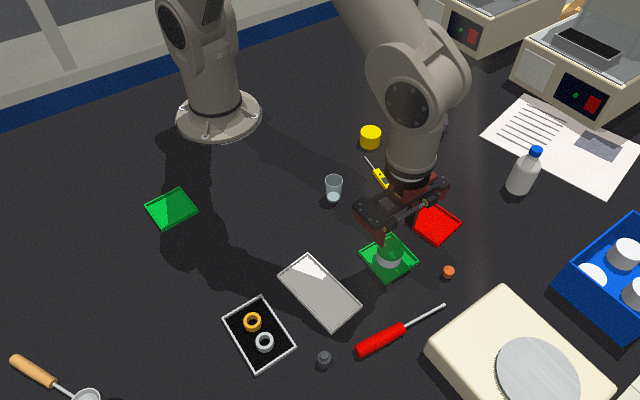

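Brass and steel rings are both in the black tray at (252,322) and (264,343). The green tin stands in the green tray at (390,257).

```bash
python3 -m handwheel '[[[-25,35,10],[0,0,10],0.8],[[-50,70,10],[0,0,20],0.8],[[-75,105,10],[0,0,30],0.8],[[-100,140,10],[0,0,40],0.8],[[-125,175,10],[0,0,50],0.8],[[-150,210,10],[0,0,60],0.8],[[-175,240,10],[0,0,70],0.8],[[-190,262,0],[0,0,80],0.8],[[-204,278,0],[0,0,90],0.8],[[-204,278,0],[0,0,100],0.8],[[-204,278,0],[0,0,100],0.8],[[-204,278,0],[0,0,100],0.8]]' && python3 - <<'E'
from rig import ctrl
from h import *
s=ctrl.sense();print(s["tcp_pos"],s["q"][6])
for n in("scene","top"):
    print(n,blobs(ctrl.snapshot(n),"red",40))
E
```

```text
time: 17.0
tcp_pos: [428.7, 359.3, 87.9]
tcp_rot: [[-0.169, 0.986, -0.001], [0.986, 0.169, -0.001], [-0.001, -0.001, -1.0]]
force: [0.2, -0.1, 0.9]
opening: 0.799
grip_force: 0.0
[428.66132695 359.34996709  87.89398236] -0.9420857755532605
scene [(array([380., 339.]), (768.6, -57.6), (101.5, 25.8), 83.4), (array([433., 223.]), (634.6, 202.4), (92.1, 96.8), 8.0), (array([420., 141.]), (427.9, 357.4), (53.0, 62.7), 45.9), (array([592., 104.]), (590.2, 855.2), (31.9, 81.0), 16.2), (array([472.,  36.]), (151.7, 853.6), (26.1, 95.3), 34.9)]
top [(array([ 63., 281.]), (184.2, 823.9), (29.2, 29.9), 3.6), (array([ 72., 136.]), (617.6, 823.6), (37.2, 30.1), 74.2), (array([270., 136.]), (615.1, 220.8), (92.0, 90.5), 8.1), (array([359.,  90.]), (754.2, -47.1), (97.1, 26.8), 82.2)]
```

```bash
python3 -m handwheel '[[[0,0,-40],[0,0,0],0.8],[[0,0,-65],[0,0,0],0.8],[[0,0,-74],[0,0,0],0.8],[[0,0,-74],[0,0,0],0.8],[[0,0,-74],[0,0,0],0],[[0,0,-74],[0,0,0],0],[[0,0,-74],[0,0,0],0],[[0,0,-74],[0,0,0],0],[[0,0,-74],[0,0,0],0],[[0,0,-74],[0,0,0],0],[[0,0,-69],[0,0,0],0],[[0,0,-64],[0,0,0],0]]' 15
```

```text
time: 18.6
tcp_pos: [428.6, 359.9, 24.8]
tcp_rot: [[-0.173, 0.985, -0.0], [0.985, 0.173, -0.0], [-0.0, -0.0, -1.0]]
force: [-1.7, 0.7, -0.9]
opening: 0.616
grip_force: 15.0
```

```bash
python3 -m handwheel '[[[0,0,25],[0,0,0],0],[[15,-10,50],[0,0,0],0],[[45,-32,55],[0,0,0],0],[[78,-55,55],[0,0,0],0],[[110,-78,55],[0,0,0],0],[[142,-100,55],[0,0,0],0],[[170,-120,55],[0,0,0],0],[[187,-132,55],[0,0,0],0],[[193,-136,55],[0,0,0],0],[[193,-136,55],[0,0,0],0],[[193,-136,55],[0,0,0],0]]' && python3 -m handwheel '[[[0,0,-25],[0,0,0],0],[[0,0,-45],[0,0,0],0],[[0,0,-55],[0,0,0],0],[[0,0,-60],[0,0,0],0],[[0,0,-60],[0,0,0],0],[[0,0,-60],[0,0,0],0],[[0,0,-60],[0,0,0],0.8],[[0,0,-60],[0,0,0],0.8],[[0,0,-60],[0,0,0],0.8],[[0,0,-30],[0,0,0],0.8],[[0,0,10],[0,0,0],0.8],[[0,0,10],[0,0,0],0.8]]'
```

```text
time: 19.98
tcp_pos: [620.5, 225.6, 79.7]
tcp_rot: [[-0.176, 0.984, -0.001], [0.984, 0.176, 0.001], [0.001, -0.001, -1.0]]
force: [0.7, -0.6, -2.0]
opening: 0.622
grip_force: 15.0
time: 21.48
tcp_pos: [624.0, 225.4, 93.2]
tcp_rot: [[-0.173, 0.985, 0.006], [0.985, 0.173, 0.003], [0.002, 0.006, -1.0]]
force: [0.1, -0.0, -0.3]
opening: 0.8
grip_force: 0.0
```

```bash
python3 -m handwheel '[[[-30,-2,0],[0,0,10],0.6],[[-60,-4,0],[0,0,20],0.6],[[-90,-6,0],[0,0,30],0.6],[[-120,-8,0],[0,0,40],0.6],[[-150,-10,0],[0,0,50],0.6],[[-163,-11,0],[0,0,60],0.6],[[-163,-11,0],[0,0,70],0.6],[[-163,-11,0],[0,0,70],0.6],[[-163,-11,0],[0,0,70],0.6],[[-163,-11,0],[0,0,70],0.6]]' && python3 - <<'E'
from rig import ctrl
from h import *
s=ctrl.snapshot("scene"); cv2.imwrite("pics/s3.png",cv2.resize(s["color"][100:300,300:500],(800,600)[:1]*1+(800,) if 0 else (600,600)))
E
```

```text
time: 22.72
tcp_pos: [458.8, 213.1, 89.5]
tcp_rot: [[-0.984, 0.176, -0.0], [0.176, 0.984, -0.0], [0.0, -0.0, -1.0]]
force: [0.6, 0.3, -0.5]
opening: 0.6
grip_force: 0.0
```

View pics/s3.png

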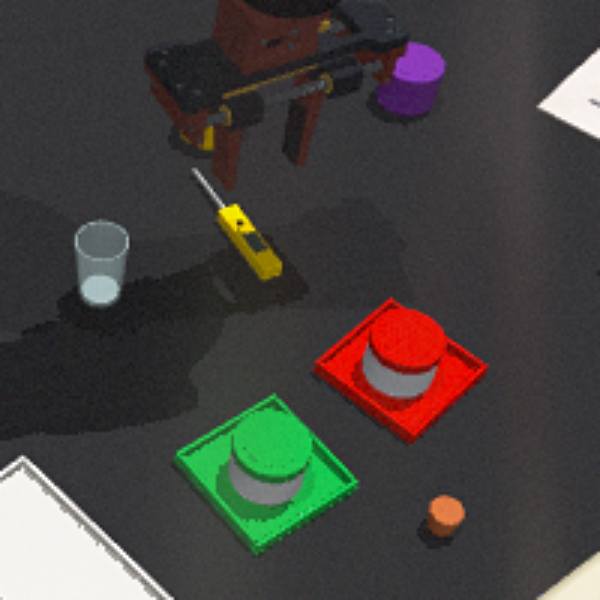

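Both tins stand centred in their trays: red at (402,350) and green at (268,455) in the crop. The open gripper is lined up above the probe handle at (250,240).

```bash
python3 -m handwheel '[[[0,0,-45],[0,0,0],0.6],[[0,0,-75],[0,0,0],0.6],[[0,0,-86],[0,0,0],0.6],[[0,0,-86],[0,0,0],0.6],[[0,0,-86],[0,0,0],0],[[0,0,-86],[0,0,0],0],[[0,0,-86],[0,0,0],0],[[0,0,-86],[0,0,0],0],[[0,0,-86],[0,0,0],0],[[0,0,-86],[0,0,0],0],[[0,0,-76],[0,0,0],0],[[0,0,-46],[0,0,0],0]]' 15
```

```text
time: 24.28
tcp_pos: [457.6, 212.6, 43.3]
tcp_rot: [[-0.985, 0.173, -0.003], [0.173, 0.985, -0.001], [0.003, -0.002, -1.0]]
force: [0.4, 0.3, -0.8]
opening: 0.204
grip_force: 15.0
```

```bash
python3 -m handwheel '[[[10,0,50],[0,0,0],0],[[45,-20,70],[0,0,4],0],[[80,-55,70],[0,0,8],0],[[110,-95,70],[0,0,12],0],[[130,-135,70],[0,0,17],0],[[150,-180,70],[0,0,17],0],[[165,-225,70],[0,0,17],0],[[175,-262,70],[0,0,17],0],[[182,-293,70],[0,0,17],0],[[182,-293,50],[0,0,17],0],[[182,-293,30],[0,0,17],0],[[182,-293,30],[0,0,17],0]]' && python3 - <<'E'
from rig import ctrl
from h import *
s=ctrl.snapshot("scene"); cv2.imwrite("pics/s4.png",cv2.resize(s["color"][150:390,200:440],(600,600)))
E
```

```text
time: 25.78
tcp_pos: [638.7, -78.1, 71.3]
tcp_rot: [[-0.992, -0.124, -0.004], [-0.124, 0.992, 0.001], [0.004, 0.002, -1.0]]
force: [-0.1, 1.0, -0.6]
opening: 0.207
grip_force: 15.0
```

View pics/s4.png

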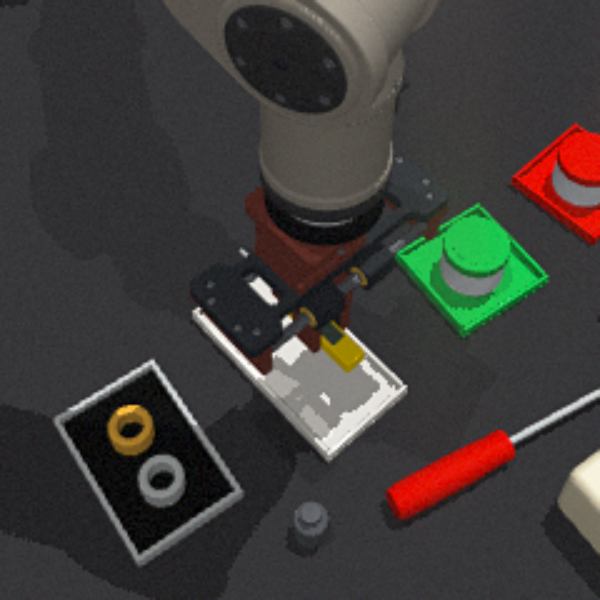

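The probe is held in line over the white tray, with its handle end at (345,348) in the crop. Both rings lie flat in the black tray.

```bash
python3 -m handwheel '[[[0,0,0],[0,0,0],0],[[0,0,-30],[0,0,0],0],[[0,0,-55],[0,0,0],0],[[0,0,-65],[0,0,0],0],[[0,0,-65],[0,0,0],0],[[0,0,-65],[0,0,0],0.4],[[0,0,-65],[0,0,0],0.4],[[0,0,-65],[0,0,0],0.4],[[0,0,-30],[0,0,0],0.4],[[0,0,30],[0,0,0],0.4]]' && python3 -m handwheel '[[[-60,0,60],[0,0,0],0.4],[[-100,80,100],[0,0,0],0.4],[[-100,200,150],[0,0,0],0.4],[[-100,300,150],[0,0,0],0.4],[[-100,380,150],[0,0,0],0.4],[[-100,380,150],[0,0,0],0.4],[[-100,380,150],[0,0,0],0.4],[[-100,380,150],[0,0,0],0.4]]' && python3 - <<'E'
from rig import ctrl
from h import *
s=ctrl.snapshot("top"); cv2.imwrite("pics/t5.png",cv2.resize(s["color"][80:280,180:500],(800,500)))
for k,z in [("red",44),("green",44),("brass",22),("white",22),("yellow",18),("grey",12)]:
    for b in blobs(s,k,z,20):
        if 380<b[1][0]<720 and -300<b[1][1]<300: print(k,*b)
s=ctrl.snapshot("scene"); cv2.imwrite("pics/s5.png",s["color"])
E
```

```text
time: 27.08
tcp_pos: [639.1, -80.1, 102.8]
tcp_rot: [[-0.993, -0.122, -0.004], [-0.122, 0.993, 0.001], [0.004, 0.001, -1.0]]
force: [0.9, -0.8, 0.7]
opening: 0.398
grip_force: 0.0
time: 28.08
tcp_pos: [539.4, 304.2, 254.7]
tcp_rot: [[-0.992, -0.126, 0.001], [-0.126, 0.992, 0.002], [-0.001, 0.002, -1.0]]
force: [0.4, -1.3, -0.2]
opening: 0.402
grip_force: 0.0
red [275. 128.] (647.3, 203.2) (92.7, 46.4) 59.4
green [316. 132.] (624.6, 82.0) (89.3, 88.0) 89.8
brass [418. 142.] (598.2, -222.9) (35.8, 33.5) 89.8
white [418. 127.] (644.0, -223.8) (29.9, 27.6) 89.7
white [370. 139.] (610.9, -81.6) (164.1, 82.4) 7.0
yellow [369. 129.] (639.3, -78.4) (72.3, 16.9) 6.6
grey [418. 136.] (622.0, -224.4) (132.9, 91.4) 0.5
grey [370. 139.] (612.5, -81.5) (170.0, 86.8) 6.9
```

View pics/t5.png

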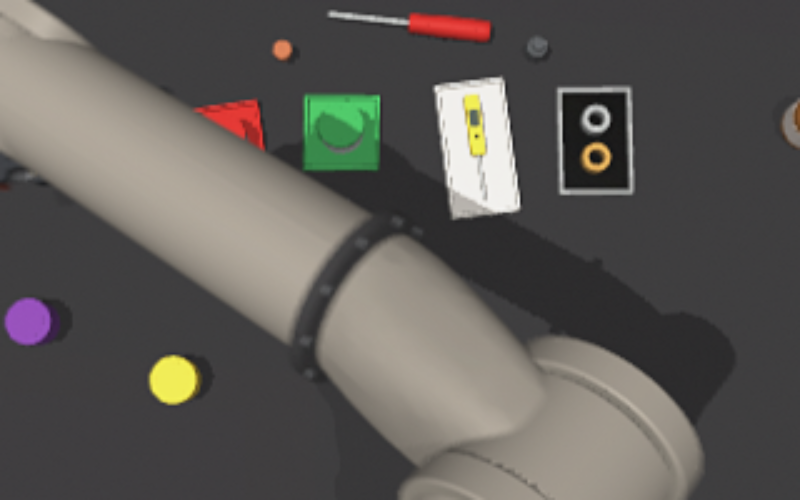

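View pics/s5.png

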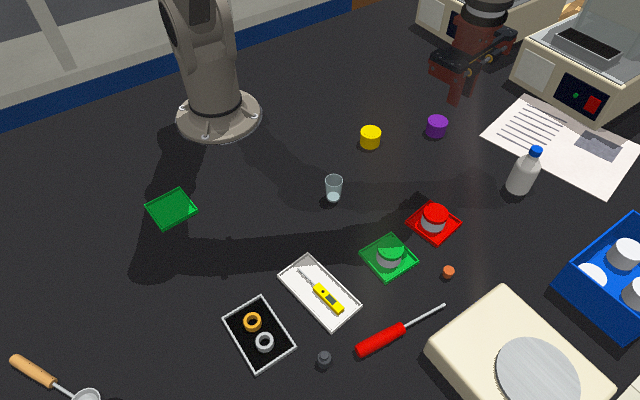

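Everything is in place: the tins at (434,217) and (390,255), the rings and the probe lie flat in their trays, and the beaker is still at (333,187). The probe's handle middle measures within about 3 mm of its target.

```bash
python3 -c "
from rig import ctrl
print(ctrl.close_job())"
```

```text
the job is handed in; nothing more can be done
None
```

I handed the job in at about 28 s of the 120 s limit. The last pictures showed both tins upright in their trays, both rings flat in the steel tray, the thermometer lengthwise in the white tray and the beaker where it started; the hand-in returned no verdict.

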